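# File the top edge of a cured clay slab with two forward strokes

### The arm

A 6-joint arm with a two-finger parallel gripper is mounted at the origin on the work surface. World frame = base frame: x ahead of the robot, y to its left, z up, the work surface at z = 0. Lengths are in m, angles in rad, forces in N, time in s.
With the tool pointing down it reaches from about 0.375 to 0.925 m from the base axis. Payload 5.7 kg.
Tool frame: the origin (TCP) lies at the centre of the arm's flange, where the gripper is bolted on; the fingertips stand manip.tips_ahead ahead of it and the grasp point (between the pads) lies 155 mm ahead of it (manip.tips_ahead is the distance from the TCP to the fingertips, in m); z points along the fingers, y is the line along which they close (so a half turn about z gives the same grasp; the last joint's range is limited). The gripper opens to 85 mm and grips with 20 to 120 N. Pads are 22 mm wide; open, the fingers measure 114 mm over their backs; the gripper's body (76 mm by 85 mm) begins 54 mm behind the grasp point. The pads swing forward as they close: fully open they stand 13 mm farther back than shut.
Start: joints at [-1.327, 0.359, 1.51, -0, 1.272, -0.115], TCP at [0.211, -0.562, 0.405] pointing down, gripper open.
Joint ranges: [-2.97, 2.97], [-1.01, 2.36], [0.21, 2.38], [-0.96, 4.11], [0.2, 2.71], [-2.98, 2.98]. Speed limits (rad/s): [2.39, 2.39, 3.14, 3.14, 3.14, 3.14].

### API

Orientations are given as [roll, pitch, yaw] about the fixed x, y, z axes, in that order (R = Rz(yaw) Ry(pitch) Rx(roll)).
In Python, from rig import status, cams, manip gives the robot as it stands.
- The arm moves only by the tool carry_out, never from a script. Its argument "deltas" is a list of rows, each an object of numbers: "grip": the opening, from 0 (shut) to 1 (fully open); "tx", "ty", "tz": the shift along the world's x, y, z in mm; "yaw": the turn about the world's z in rad. In form: [{"grip": .., "tx": .., "ty": .., "tz": .., "yaw": ..}, ...]. A call has 1 to 12 rows; each row is the pose to reach, as a shift and turn from the pose commanded when the call began; what a row does not reach only later rows make up. A row lasts 1/12 s, in which the tool goes at most 41.7 mm and 7.16 degrees, less where a joint would pass 70% of its speed; a pose out of reach is approached as far as the arm can. A call with a gripper value outside its range is refused whole. The fingers move at their own pace and stop on an object; "newtons" is the grip in N (left out, the last holds). Time passes only in rows, so rows that repeat a pose let the fingers close. It gives the time, the measured TCP pose, the force, the opening and the grip force at its end, in the units of the state.
- status.observe(): the state, without advancing time (a new reading comes with each control period).
- cams.snapshot(name): name is "scene" or "top"; returns the picture (400x640x3 uint8, red, green, blue); there is no depth.
- cams.camera_model(name): a dict with "camera_matrix" (3x3 intrinsics, pixels), "rvec" (rotation vector, rad) and "tvec" (3), from world to camera coordinates, as OpenCV has them. Camera axes: x right, y down, z forward; pixel columns grow to the right and rows downward; lengths in m; the calibration is good to about 2 mm. A picture is of the moment at which its call begins. camera_model takes no time and is no camera call.
- manip.hand_in(): hands the job in; it is judged then, once.
The state is a dict: "time_s": time; "qpos": joint angles; "qd": joint speeds; "joint_torque": joint torques, N m; "tool_pos": TCP position; "tcp_rot": TCP orientation; "ft_force": force on the tool from outside, world axes, zero at the start; "wrist_torque": the same for the moment, N m; "width": finger opening in m; "gripper_force": force on a finger pad.
Only numpy, scipy, OpenCV 4.12 (cv2) and the standard library are available. Lean on these libraries where they do the work, as an engineer would, in place of code of your own. Each camera call takes 0.05 s, during which the arm holds its last target. There are 200 camera calls.

### The job

Pick up the blue-gripped file and dress the top edge of the teal slab in the bench hook with at least two full forward strokes: each time lay the file on the edge under the front third of its blade, press lightly and push it nose first, straight across, until the edge is under the rear third. Lift the file well clear of the slab after each stroke and carry it back through the air; never drag it backwards on the edge, as that pulls the slab's carriage away from its stop. Then lay the file, sole down, in the middle of the cork mat and let go.

Things in the scene. Friction and masses are not known exactly. Their poses are not given: they have to be found in the camera images.
- file_grip (a point): Centre of the file's blue grip (70 long, 20 wide, 50 mm tall), which stands on a dark steel blade 160x26x6 mm, about 220 g. The point is 31 mm above the sole (cutting underside), 25 mm below the grip's top, mid-length. x: along the blade to the orange-tipped nose; y: across the grip; z up. Lies flat on the table near a same-sized polishing stick with coral grip, felt sole: not wanted.
- slab_edge (a point): Middle of the top edge of the teal slab upright in the wooden bench hook, 98 mm above the table; edge 8 mm thick (x), 80 mm long (y). x: forward filing direction, away from the robot to the hook's stop; z up. The slab is cushioned: it yields downwards up to 12 mm, from 1.5 N plus 0.6 N per mm; about 5 mm down is a good stroke. The rest of the hook is 45 mm or more lower.
- carriage (a joint): How far (m) the grey carriage under the slab has slid from the bench hook's stop towards the robot: 0 = at the stop, 0.03 = fully back. Forward strokes press it to the stop; a file dragged backwards on the edge pulls it away easily (under 1 N); a weak spring helps it back.
- mat_top (a point): Middle of the upper face of the fixed brown cork mat, 220 (x) by 120 (y) mm, 4 mm thick, on the table to the robot's left. x along its length, z up.
Things that resemble listed ones, but are neither listed nor needed, are in the scene too. Leave any purple look-alike of the part that bears file_grip alone.

How it is judged:
By the outcome, as a careful person would: the job done as asked, in the order asked, and still so for the second after the job is handed in, with the robot touching nothing.
It also fails if it takes over 48 s, if anything falls off the work surface, if the arm or the gripper's body presses on something with over 40 N, if the wrist force passes 120 N, or if a joint passes its speed limit or range.

## Working session

There is one attempt and no reset: what is moved stays moved. The work goes in short steps, Python scripts to look and compute and a tool call to move; the robot and the scene stay as the last step left them, time stands still between calls to the robot, and variables do not carry over. Pictures are saved under pics/ and viewed, at most 10 in all, crops included, and the job is handed in when it is done.

Besides the shell and the picture viewer there is one more tool, called after "Request:" as a command line: name --argument value ..., lists and objects as JSON in quotes. carry_out: Moves the arm, as the interface text tells. Its arguments: {"type":"object","properties":{"deltas":{"type":"array","items":{"type":"object","properties":{"grip":{"type":"number"},"tx":{"type":"number"},"ty":{"type":"number"},"tz":{"type":"number"},"yaw":{"type":"number"}}}},"newtons":{"type":"number"}},"required":["deltas"]}

```bash
mkdir -p pics
cat > h.py <<'E'
import cv2,numpy as np
from rig import status,cams,manip
def snap(n,f):
    im=cams.snapshot(n); cv2.imwrite('pics/'+f,im[:,:,::-1]); return im
def cm(n):
    c=cams.camera_model(n); K=np.array(c['camera_matrix'],float);R=cv2.Rodrigues(np.array(c['rvec'],float))[0];t=np.array(c['tvec'],float).ravel();return K,R,t
def ray(n,u,v,z):
    K,R,t=cm(n); o=-R.T@t; d=R.T@np.linalg.solve(K,[u,v,1.]); return o+d*(z-o[2])/d[2]
def proj(n,p):
    K,R,t=cm(n); q=K@(R@np.array(p)+t); return q[:2]/q[2]
E
python3 - <<'E'
from h import *
snap('top','top0.png');snap('scene','sc0.png')
for n in('top','scene'):
    K,R,t=cm(n);print(n,K[0,0],-R.T@t,R[2])
print(status.observe(),manip.tips_ahead)
E
```

```text
top 393.61169936723354 [ 0.34776005 -0.01080064  1.0102216 ] [ 0.07816883 -0.00904525 -0.9968991 ]
scene 375.7266208126297 [0.69692949 0.50592664 0.75972798] [-0.2990823  -0.56308923 -0.77037672]
{'time_s': 0.1, 'qpos': array([-1.32711574e+00,  3.59442148e-01,  1.51134521e+00, -1.68316824e-05,
        1.27253792e+00, -1.15116202e-01]), 'qd': array([-0.00012366, -0.00227152, -0.00092393,  0.00104433,  0.00071401,
        0.00053514]), 'joint_torque': array([-1.77072070e-04, -5.28651845e+01, -2.79349512e+01, -1.54221357e-04,
        5.02129697e-03,  8.47635135e-06]), 'tool_pos': array([ 0.21058687, -0.56146715,  0.40392395]), 'tcp_rot': array([-3.13986965e+00, -1.83039298e-04,  3.58801589e-01]), 'ft_force': array([ 0.0710795 ,  0.54318583, -0.08441546]), 'wrist_torque': array([-0.02881607, -0.02194407,  0.01728212]), 'gripper_force': 0.0, 'width': 0.08514144421484468} 0.1734
```

View pics/top0.png

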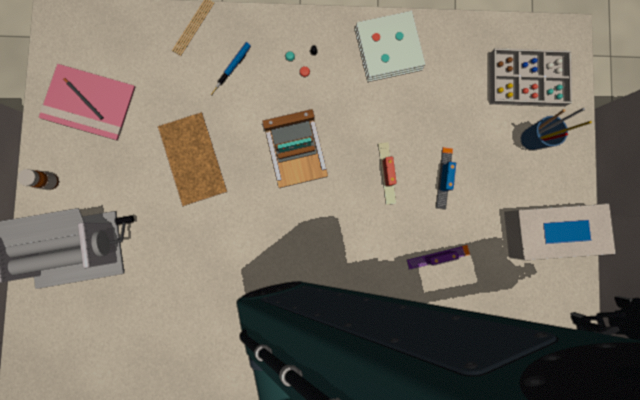

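View pics/sc0.png

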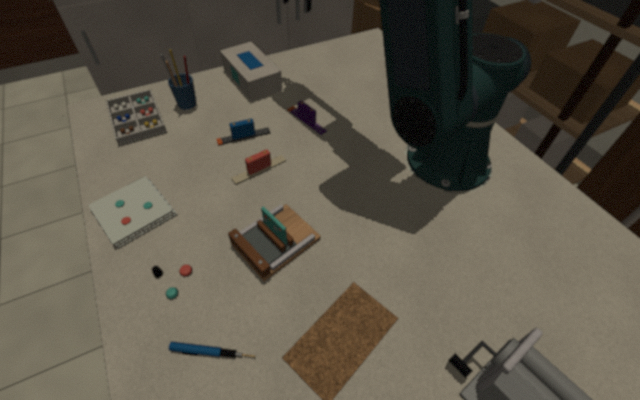

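The top view shows the blue file at about (447,178) with its nose at (447,151), the slab edge at about (294,143) and the mat centred at about (192,158). The purple look-alike is at (438,257) and the coral stick at (389,174).

```bash
cat >> h.py <<'E'
def blob(im,hlo,hhi,smin,vmin,box):
    h=cv2.cvtColor(im,cv2.COLOR_RGB2HSV); m=cv2.inRange(h,(hlo,smin,vmin),(hhi,255,255)); k=np.zeros_like(m);x0,y0,x1,y1=box;k[y0:y1,x0:x1]=m[y0:y1,x0:x1]
    n,l,s,c=cv2.connectedComponentsWithStats(k)
    i=1+np.argmax(s[1:,4]); pts=np.argwhere(l==i)[:,::-1].astype(np.float32)
    return c[i],s[i,4],cv2.minAreaRect(pts),pts
def two(a,b):
    A=[];B=[]
    for n,(u,v) in(('top',a),('scene',b)):
        K,R,t=cm(n);o=-R.T@t;d=R.T@np.linalg.solve(K,[u,v,1.]);d/=np.linalg.norm(d);P=np.eye(3)-np.outer(d,d);A.append(P);B.append(P@o)
    A=np.vstack(A);B=np.hstack(B);x=np.linalg.lstsq(A,B,rcond=None)[0];return x,np.linalg.norm(A@x-B)
E
python3 - <<'E'
from h import *
t=cv2.imread('pics/top0.png')[:,:,::-1].copy();s=cv2.imread('pics/sc0.png')[:,:,::-1].copy()
np.set_printoptions(precision=4,suppress=True)
for nm,hs,bt,bs in(('blue',(95,125,110,40),(430,140,465,215),(215,110,275,150)),('orange',(5,20,140,90),(435,140,465,165),(210,130,230,150)),('teal',(75,95,70,50),(270,130,320,160),(255,200,295,250)),('mat',(5,22,70,40),(150,105,235,210),(280,280,400,400))):
    a=blob(t,*hs,bt);b=blob(s,*hs,bs)
    print(nm,a[0],a[1],a[2],'|',b[0],b[1],'| 2view',*two(a[0],b[0]))
    z={'blue':.05,'orange':.006,'teal':.098,'mat':.004}[nm]
    print('  top ray',ray('top',*a[0],z),'scene',ray('scene',*b[0],z))
    if nm in('mat','teal','blue'):
        print('  corners',[ray('top',*p,z)[:2].round(4) for p in cv2.boxPoints(a[2])])
def up(im,x0,y0,x1,y1):return cv2.resize(im[y0:y1,x0:x1],(400,300),interpolation=cv2.INTER_CUBIC)
o=np.vstack([np.hstack([up(t,410,140,490,200+0),up(t,254,105,334,165)]),np.hstack([up(s,205,105,285,165),up(s,230,200,310,260)])])
cv2.imwrite('pics/c1.png',o[:,:,::-1])
E
```

```text
blue [447.1216 176.383 ] 329 ((447.4356689453125, 175.64356994628906), (13.134490966796875, 29.652109146118164), 5.710592269897461) | [241.7381 125.4127] 126 | 2view [ 0.4881 -0.344   0.0464] 0.001619413797769271
  top ray [ 0.4866 -0.3422  0.05  ] scene [ 0.49   -0.3407  0.05  ]
  corners [array([ 0.4529, -0.3233]), array([ 0.5265, -0.3303]), array([ 0.5242, -0.3628]), array([ 0.4506, -0.3555])]
orange [447.0189 150.0377] 53 ((447.0, 149.5), (5.0, 10.0), 90.0) | [219.1818 141.0909] 22 | 2view [ 0.5614 -0.357   0.0047] 0.0010870527883797784
  top ray [ 0.5618 -0.357   0.006 ] scene [ 0.561 -0.355  0.006]
teal [294.0645 144.4977] 217 ((294.38690185546875, 144.64427185058594), (7.501038551330566, 33.43974304199219), 76.75948333740234) | [272.6466 218.5431] 116 | 2view [0.5474 0.0349 0.0903] 0.00197774013326677
  top ray [0.5444 0.0352 0.098 ] scene [0.5502 0.0395 0.098 ]
  corners [array([0.5425, 0.0746]), array([ 0.5631, -0.0013]), array([ 0.5458, -0.0058]), array([0.5252, 0.0699])]
mat [191.8028 158.6732] 3981 ((191.72421264648438, 158.63320922851562), (84.29061126708984, 47.51633834838867), 72.34988403320312) | [339.5129 341.3072] 6807 | 2view [ 0.5233  0.3057 -0.011 ] 0.0018842013639154573
  top ray [0.5197 0.3018 0.004 ] scene [0.5278 0.3089 0.004 ]
  corners [array([0.6032, 0.3979]), array([0.645, 0.283]), array([0.4373, 0.2072]), array([0.397 , 0.3207])]
```

View pics/c1.png

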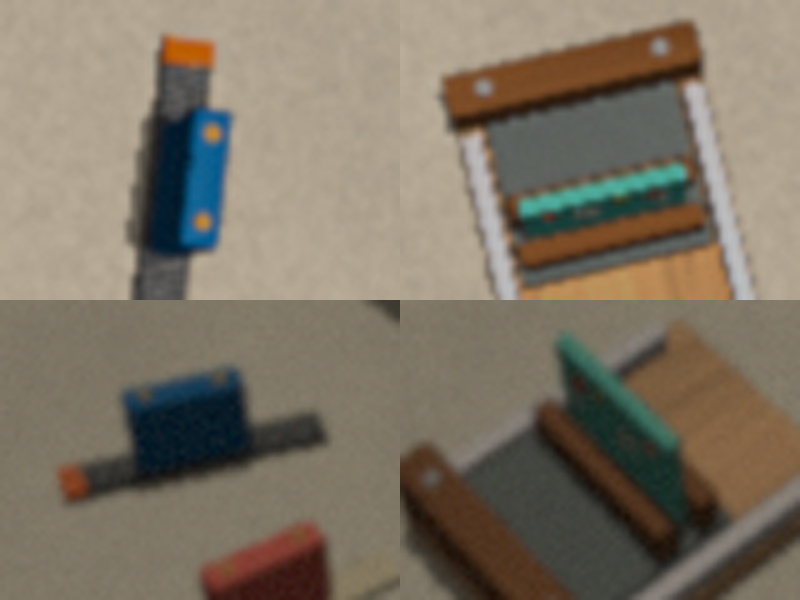

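The crops show the bright top faces clearly: grip top centre about (451,176) and slab top edge centre about (294,143.6). I'll take positions from these rather than from the side faces.

Run:
```python
from h import *
np.set_printoptions(precision=4,suppress=True)
T=lambda x,y,X,Y:((x+.5)/5-.5+X,(y+.5)/5-.5+Y)
f=lambda n,q,z:print(n,q,ray(n,*q,z))
def g(a,b,z,nm):
    print(nm,'top',ray('top',*a,z),'scene',ray('scene',*b,z),'2v',*two(a,b))
t=lambda x,y:T(x,y,410,140)
g(t(206,180),T(182,380-300,205,105),.056,'griptop')
g(t(188,52),T(73,482-300,205,105),.006,'nose')
for p in((197,110),(231,115),(216,250),(181,246)):print(ray('top',*t(*p),.056))
e=lambda x,y:T(x-400,y,254,105); s=lambda x,y:T(x-400,y-300,230,200)
g(e(602,194),s(622,390),.098,'edge')
a=ray('top',*e(518,211),.098);b=ray('top',*e(686,176),.098);print(a,b,np.linalg.norm(a-b),np.arctan2(*(a-b)[:2]))
a=ray('scene',*s(565,338),.098);b=ray('scene',*s(676,443),.098);print(a,b,np.linalg.norm(a-b),np.arctan2(*(a-b)[:2]))
# hook rails: inner line
a=ray('top',*e(470,140),.03);b=ray('top',*e(505,290),.03);print('rail yaw',np.arctan2((a-b)[1],(a-b)[0]))
a=ray('top',*e(690,90),.03);b=ray('top',*e(740,290),.03);print('rail yaw',np.arctan2((a-b)[1],(a-b)[0]))
```

```text
griptop top [ 0.4879 -0.3492  0.056 ] scene [ 0.4864 -0.3547  0.056 ] 2v [ 0.4876 -0.3475  0.0615] 0.0007860828496601983
nose top [ 0.5619 -0.3575  0.006 ] scene [ 0.5608 -0.3553  0.006 ] 2v [ 0.5613 -0.3574  0.0048] 0.0012908829206088736
[ 0.5225 -0.3447  0.056 ]
[ 0.5205 -0.3615  0.056 ]
[ 0.4535 -0.3541  0.056 ]
[ 0.455 -0.337  0.056]
edge top [0.547  0.0354 0.098 ] scene [0.5466 0.0384 0.098 ] 2v [0.5468 0.036  0.0954] 0.001352907256911634
[0.5378 0.0745 0.098 ] [ 0.5568 -0.0038  0.098 ] 0.08059401500831055 -0.2389263168154739
[0.5581 0.0008 0.098 ] [0.5369 0.0744 0.098 ] 0.07653782477240839 2.8617208339018383
rail yaw 0.26258948103401997
rail yaw 0.26970228495999143
```

Request:
carry_out --deltas '[{"grip":1,"tx":277,"ty":212,"tz":-60,"yaw":-0.464},{"tx":277,"ty":212,"tz":-60,"yaw":-0.464},{"tx":277,"ty":212,"tz":-60,"yaw":-0.464},{"tx":277,"ty":212,"tz":-60,"yaw":-0.464},{"tx":277,"ty":212,"tz":-60,"yaw":-0.464},{"tx":277,"ty":212,"tz":-60,"yaw":-0.464},{"tx":277,"ty":212,"tz":-60,"yaw":-0.464},{"tx":277,"ty":212,"tz":-60,"yaw":-0.464},{"tx":277,"ty":212,"tz":-60,"yaw":-0.464},{"tx":277,"ty":212,"tz":-135,"yaw":-0.464},{"tx":277,"ty":212,"tz":-135,"yaw":-0.464},{"tx":277,"ty":212,"tz":-135,"yaw":-0.464}]'

```text
invalid input at $.deltas[1]: expected keys grip, tx, ty, tz, yaw
```

Run:
```python
from h import *
a=snap('top','t1.png');b=snap('scene','s1.png')
up=lambda im,x,y:cv2.resize(im[y:y+100,x:x+100],(400,400),interpolation=cv2.INTER_CUBIC)
cv2.imwrite('pics/c2.png',np.hstack([up(a,400,120),up(b,190,70)])[:,:,::-1])
s=status.observe();print(s['tool_pos'],s['tcp_rot'])
```

```text
[ 0.210631   -0.56157723  0.40414768] [-3.14040942e+00 -1.46898364e-04  3.58763846e-01]
```

View pics/c2.png

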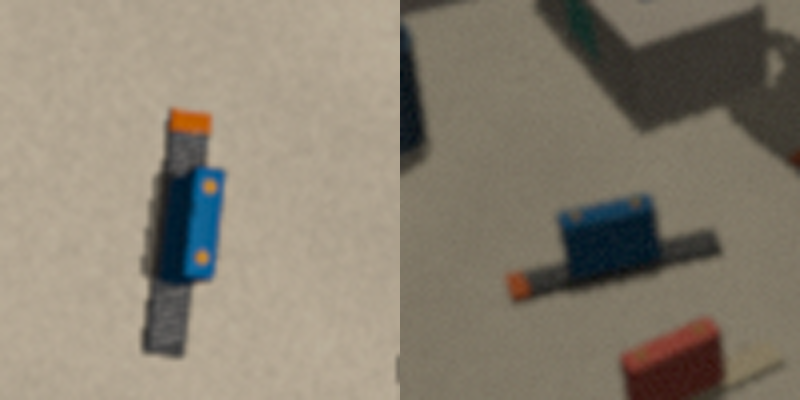

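The move was refused because every row needs all the keys, so the arm has not moved. The crop shows the file unchanged: nose end at about (447.6,147), rear at about (440.6,208).

Request:
carry_out --deltas '[{"grip":1,"tx":277,"ty":212,"tz":-60,"yaw":-0.464},{"grip":1,"tx":277,"ty":212,"tz":-60,"yaw":-0.464},{"grip":1,"tx":277,"ty":212,"tz":-60,"yaw":-0.464},{"grip":1,"tx":277,"ty":212,"tz":-60,"yaw":-0.464},{"grip":1,"tx":277,"ty":212,"tz":-60,"yaw":-0.464},{"grip":1,"tx":277,"ty":212,"tz":-60,"yaw":-0.464},{"grip":1,"tx":277,"ty":212,"tz":-60,"yaw":-0.464},{"grip":1,"tx":277,"ty":212,"tz":-60,"yaw":-0.464},{"grip":1,"tx":277,"ty":212,"tz":-60,"yaw":-0.464},{"grip":1,"tx":277,"ty":212,"tz":-125,"yaw":-0.464},{"grip":1,"tx":277,"ty":212,"tz":-125,"yaw":-0.464},{"grip":1,"tx":277,"ty":212,"tz":-125,"yaw":-0.464}]'

```text
time_s: 1.2
tool_pos: [0.4863, -0.3474, 0.2747]
tcp_rot: [-3.136, 0.008, -0.104]
ft_force: [-0.6, -0.1, -0.6]
width: 0.0855
gripper_force: 0.0
```

Run:
```python
from h import *
np.set_printoptions(precision=4,suppress=True)
a=ray('top',447.4,147.2,.006);b=ray('top',440.5,208.4,.006);print((a+b)/2,np.linalg.norm(a-b),np.arctan2((a-b)[1],(a-b)[0]))
a=snap('top','t2.png');b=snap('scene','s2.png')
up=lambda im,x,y:cv2.resize(im[y:y+100,x:x+100],(400,400),interpolation=cv2.INTER_CUBIC)
cv2.imwrite('pics/c3.png',np.hstack([up(a,400,120),up(b,190,70)])[:,:,::-1])
s=status.observe();print(s['tool_pos'],s['tcp_rot'],s['ft_force'])
```

```text
[ 0.4895 -0.3492  0.006 ] 0.16051652432430108 -0.10891445093713778
[ 0.4874 -0.3495  0.2791] [-3.14    0.0021 -0.1052] [ 0.5756  0.0291 -0.1301]
```

View pics/c3.png

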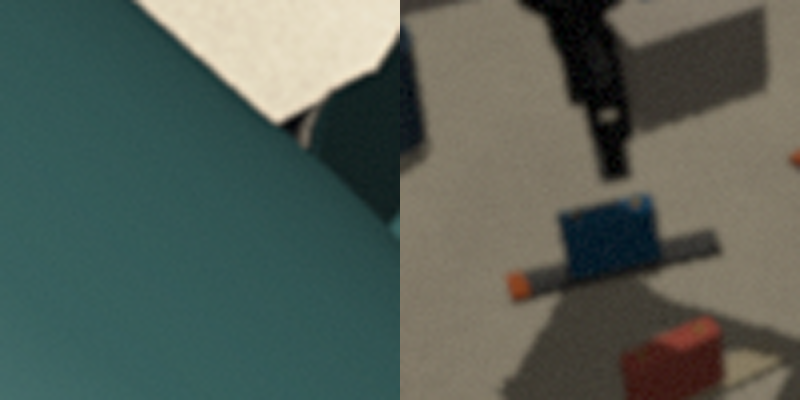

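The arm hides the top view, but the scene view shows the fingers straight above the grip, so I'm going down to grasp.

Request:
carry_out --deltas '[{"grip":1,"tx":1,"ty":0,"tz":-35,"yaw":-0.002},{"grip":1,"tx":1,"ty":0,"tz":-70,"yaw":-0.002},{"grip":1,"tx":1,"ty":0,"tz":-88,"yaw":-0.002},{"grip":1,"tx":1,"ty":0,"tz":-88,"yaw":-0.002},{"grip":1,"tx":1,"ty":0,"tz":-88,"yaw":-0.002},{"grip":0,"tx":1,"ty":0,"tz":-88,"yaw":-0.002},{"grip":0,"tx":1,"ty":0,"tz":-88,"yaw":-0.002},{"grip":0,"tx":1,"ty":0,"tz":-88,"yaw":-0.002},{"grip":0,"tx":1,"ty":0,"tz":-88,"yaw":-0.002},{"grip":0,"tx":1,"ty":0,"tz":-88,"yaw":-0.002},{"grip":0,"tx":1,"ty":0,"tz":-88,"yaw":-0.002},{"grip":0,"tx":1,"ty":0,"tz":-88,"yaw":-0.002}]' --newtons 90

```text
time_s: 2.3
tool_pos: [0.489, -0.3499, 0.1926]
tcp_rot: [3.141, -0.001, -0.107]
ft_force: [-1.3, 0.3, 6.0]
width: 0.0189
gripper_force: 89.0
```

Request:
carry_out --deltas '[{"grip":0,"tx":0,"ty":0,"tz":30,"yaw":0},{"grip":0,"tx":0,"ty":0,"tz":65,"yaw":0},{"grip":0,"tx":0,"ty":0,"tz":100,"yaw":0},{"grip":0,"tx":2,"ty":30,"tz":125,"yaw":0.06},{"grip":0,"tx":3,"ty":65,"tz":145,"yaw":0.12},{"grip":0,"tx":3,"ty":100,"tz":160,"yaw":0.18},{"grip":0,"tx":4,"ty":140,"tz":160,"yaw":0.24},{"grip":0,"tx":4,"ty":180,"tz":160,"yaw":0.3},{"grip":0,"tx":5,"ty":220,"tz":160,"yaw":0.36},{"grip":0,"tx":5,"ty":260,"tz":160,"yaw":0.362},{"grip":0,"tx":6,"ty":300,"tz":160,"yaw":0.362},{"grip":0,"tx":7,"ty":340,"tz":160,"yaw":0.362}]'

```text
time_s: 3.3
tool_pos: [0.4948, -0.0078, 0.3515]
tcp_rot: [-3.141, 0.001, 0.255]
ft_force: [1.9, -0.7, -2.9]
width: 0.019
gripper_force: 88.8
```

Request:
carry_out --deltas '[{"grip":0,"tx":0,"ty":20,"tz":0,"yaw":0},{"grip":0,"tx":0,"ty":33,"tz":0,"yaw":0},{"grip":0,"tx":0,"ty":33,"tz":0,"yaw":0},{"grip":0,"tx":0,"ty":33,"tz":0,"yaw":0}]'

```text
time_s: 3.63
tool_pos: [0.4953, 0.0238, 0.3514]
tcp_rot: [3.142, 0.001, 0.257]
ft_force: [0.6, -0.3, -2.2]
width: 0.0189
gripper_force: 89.0
```

Run:
```python
from h import *
a=snap('top','t3.png');b=snap('scene','s3.png')
up=lambda im,x,y:cv2.resize(im[y:y+100,x:x+100],(400,400),interpolation=cv2.INTER_CUBIC)
cv2.imwrite('pics/c4.png',np.hstack([up(a,240,90),up(b,220,150)])[:,:,::-1])
s=status.observe();print(s['tool_pos'],s['tcp_rot'],s['ft_force'],s['width'])
```

```text
[0.49555896 0.02262858 0.35148048] [3.14139460e+00 6.03428633e-04 2.54669381e-01] [-1.19108409  0.23447347 -2.72028872] 0.019015195983855565
```

View pics/c4.png

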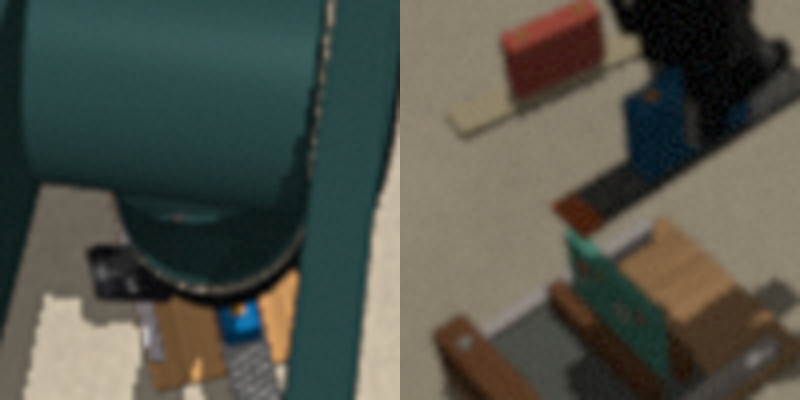

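The scene view shows the file held level, its nose at about (265,203) just above and behind the teal edge. I'll check that numerically.

Run:
```python
from h import *
d=np.array([np.cos(.255),np.sin(.255),0]);c=np.array([.4956,.0226,.159])
for k,z in((.074,.006),(.035,.056),(-.035,.056)):print(proj('scene',c+k*d+[0,0,z]))
print(proj('scene',[.547,.0365,.098]))
```

```text
[262.88624457 202.58950363]
[276.65582059 176.5317641 ]
[303.80672662 160.03617511]
[273.47435532 217.02129191]
```

Request:
carry_out --deltas '[{"grip":0,"tx":0,"ty":0,"tz":-25,"yaw":0},{"grip":0,"tx":0,"ty":0,"tz":-45,"yaw":0},{"grip":0,"tx":0,"ty":0,"tz":-55,"yaw":0},{"grip":0,"tx":0,"ty":0,"tz":-60,"yaw":0},{"grip":0,"tx":0,"ty":0,"tz":-63,"yaw":0},{"grip":0,"tx":1,"ty":0,"tz":-66,"yaw":0},{"grip":0,"tx":2,"ty":0.5,"tz":-66,"yaw":0}]'

```text
time_s: 4.32
tool_pos: [0.498, 0.0233, 0.286]
tcp_rot: [3.141, -0.0, 0.254]
ft_force: [-2.1, -0.3, 2.1]
width: 0.0189
gripper_force: 89.7
```

Contact force is about 4.8 N, which matches roughly 5 mm of yield. Pushing forward.

Request:
carry_out --deltas '[{"grip":0,"tx":6,"ty":1.5,"tz":0,"yaw":0},{"grip":0,"tx":16,"ty":4,"tz":0,"yaw":0},{"grip":0,"tx":26,"ty":6.8,"tz":0,"yaw":0},{"grip":0,"tx":36,"ty":9.4,"tz":0,"yaw":0},{"grip":0,"tx":46,"ty":12,"tz":0,"yaw":0},{"grip":0,"tx":56,"ty":14.6,"tz":0,"yaw":0},{"grip":0,"tx":66,"ty":17.2,"tz":0,"yaw":0},{"grip":0,"tx":76,"ty":19.8,"tz":0,"yaw":0},{"grip":0,"tx":86,"ty":22.4,"tz":0,"yaw":0},{"grip":0,"tx":95,"ty":24.7,"tz":0,"yaw":0},{"grip":0,"tx":100,"ty":26,"tz":0,"yaw":0},{"grip":0,"tx":102,"ty":26.5,"tz":0,"yaw":0}]'

```text
time_s: 5.32
tool_pos: [0.6007, 0.0505, 0.2856]
tcp_rot: [3.142, -0.0, 0.255]
ft_force: [-2.5, -1.1, 1.8]
width: 0.0191
gripper_force: 89.6
```

Request:
carry_out --deltas '[{"grip":0,"tx":1,"ty":0.3,"tz":10,"yaw":0},{"grip":0,"tx":2,"ty":0.5,"tz":30,"yaw":0},{"grip":0,"tx":2,"ty":0.5,"tz":55,"yaw":0},{"grip":0,"tx":2,"ty":0.5,"tz":66,"yaw":0},{"grip":0,"tx":-15,"ty":-4,"tz":66,"yaw":0},{"grip":0,"tx":-45,"ty":-12,"tz":66,"yaw":0},{"grip":0,"tx":-75,"ty":-19.5,"tz":66,"yaw":0},{"grip":0,"tx":-97,"ty":-25,"tz":66,"yaw":0},{"grip":0,"tx":-104,"ty":-27,"tz":66,"yaw":0},{"grip":0,"tx":-104,"ty":-27,"tz":66,"yaw":0},{"grip":0,"tx":-104,"ty":-27,"tz":66,"yaw":0}]'

```text
time_s: 6.23
tool_pos: [0.4963, 0.0231, 0.3522]
tcp_rot: [3.141, -0.002, 0.254]
ft_force: [-0.3, 0.3, -2.1]
width: 0.0193
gripper_force: 89.1
```

Run:
```python
from h import *
b=snap('scene','s4.png');c=cv2.imread('pics/s3.png')[:,:,::-1]
up=lambda im,x,y:cv2.resize(im[y:y+100,x:x+100],(400,400),interpolation=cv2.INTER_CUBIC)
cv2.imwrite('pics/c5.png',np.hstack([up(c,220,170),up(b,220,170)])[:,:,::-1])
s=status.observe();print(s['tool_pos'],s['tcp_rot'],s['ft_force'],s['width'])
```

```text
[0.49698574 0.02321045 0.35225213] [ 3.14100717e+00 -2.80977697e-03  2.54481889e-01] [ 0.41568756  0.50204122 -3.20970328] 0.019438064415203248
```

View pics/c5.png

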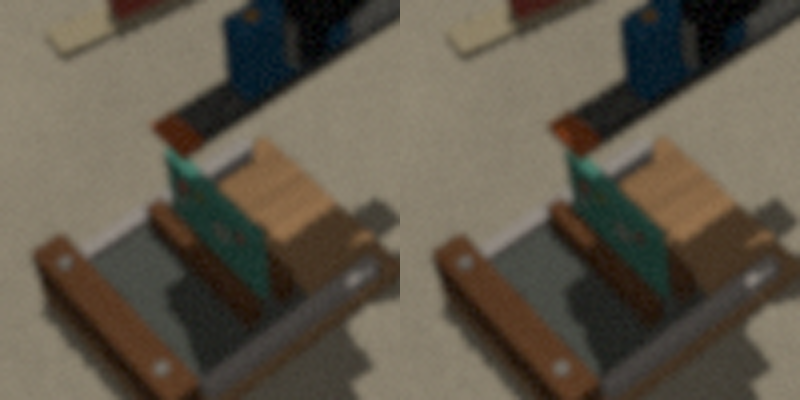

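The slab and carriage look unchanged before and after, and the file is still level. Second stroke.

Request:
carry_out --deltas '[{"grip":0,"tx":0,"ty":0,"tz":-25,"yaw":0},{"grip":0,"tx":0,"ty":0,"tz":-45,"yaw":0},{"grip":0,"tx":0,"ty":0,"tz":-55,"yaw":0},{"grip":0,"tx":0,"ty":0,"tz":-60,"yaw":0},{"grip":0,"tx":0,"ty":0,"tz":-63,"yaw":0},{"grip":0,"tx":1,"ty":0,"tz":-66,"yaw":0},{"grip":0,"tx":2,"ty":0.5,"tz":-66.5,"yaw":0}]'

```text
time_s: 6.87
tool_pos: [0.4981, 0.0237, 0.2855]
tcp_rot: [3.141, -0.0, 0.255]
ft_force: [-1.5, -0.3, 1.6]
width: 0.0192
gripper_force: 89.5
```

Request:
carry_out --deltas '[{"grip":0,"tx":6,"ty":1.5,"tz":0,"yaw":0},{"grip":0,"tx":16,"ty":4,"tz":0,"yaw":0},{"grip":0,"tx":26,"ty":6.8,"tz":0,"yaw":0},{"grip":0,"tx":36,"ty":9.4,"tz":0,"yaw":0},{"grip":0,"tx":46,"ty":12,"tz":0,"yaw":0},{"grip":0,"tx":56,"ty":14.6,"tz":0,"yaw":0},{"grip":0,"tx":66,"ty":17.2,"tz":0,"yaw":0},{"grip":0,"tx":76,"ty":19.8,"tz":0,"yaw":0},{"grip":0,"tx":86,"ty":22.4,"tz":0,"yaw":0},{"grip":0,"tx":95,"ty":24.7,"tz":0,"yaw":0},{"grip":0,"tx":100,"ty":26,"tz":0,"yaw":0},{"grip":0,"tx":102,"ty":26.5,"tz":0,"yaw":0}]'

```text
time_s: 7.87
tool_pos: [0.6007, 0.0504, 0.2851]
tcp_rot: [3.142, -0.0, 0.255]
ft_force: [-2.2, -0.3, 1.2]
width: 0.019
gripper_force: 89.7
```

Request:
carry_out --deltas '[{"grip":0,"tx":1,"ty":0.3,"tz":10,"yaw":0},{"grip":0,"tx":2,"ty":0.5,"tz":30,"yaw":0},{"grip":0,"tx":2,"ty":0.5,"tz":55,"yaw":0},{"grip":0,"tx":2,"ty":0.5,"tz":66,"yaw":0},{"grip":0,"tx":-15,"ty":-4,"tz":66,"yaw":0},{"grip":0,"tx":-45,"ty":-12,"tz":66,"yaw":0},{"grip":0,"tx":-75,"ty":-19.5,"tz":66,"yaw":0},{"grip":0,"tx":-97,"ty":-25,"tz":66,"yaw":0},{"grip":0,"tx":-104,"ty":-27,"tz":66,"yaw":0},{"grip":0,"tx":-104,"ty":-27,"tz":66,"yaw":0},{"grip":0,"tx":-104,"ty":-27,"tz":66,"yaw":0}]'

```text
time_s: 8.78
tool_pos: [0.4963, 0.0231, 0.3517]
tcp_rot: [3.141, -0.002, 0.254]
ft_force: [0.5, 0.5, -2.6]
width: 0.019
gripper_force: 89.0
```

Request:
carry_out --deltas '[{"grip":0,"tx":0,"ty":0,"tz":-25,"yaw":0},{"grip":0,"tx":0,"ty":0,"tz":-45,"yaw":0},{"grip":0,"tx":0,"ty":0,"tz":-55,"yaw":0},{"grip":0,"tx":0,"ty":0,"tz":-60,"yaw":0},{"grip":0,"tx":0,"ty":0,"tz":-63,"yaw":0},{"grip":0,"tx":1,"ty":0,"tz":-66,"yaw":0},{"grip":0,"tx":2,"ty":0.5,"tz":-66,"yaw":0}]'

```text
time_s: 9.37
tool_pos: [0.4981, 0.0237, 0.2855]
tcp_rot: [3.141, -0.0, 0.255]
ft_force: [-2.4, -0.4, 1.7]
width: 0.0191
gripper_force: 89.5
```

Request:
carry_out --deltas '[{"grip":0,"tx":6,"ty":1.5,"tz":0,"yaw":0},{"grip":0,"tx":16,"ty":4,"tz":0,"yaw":0},{"grip":0,"tx":26,"ty":6.8,"tz":0,"yaw":0},{"grip":0,"tx":36,"ty":9.4,"tz":0,"yaw":0},{"grip":0,"tx":46,"ty":12,"tz":0,"yaw":0},{"grip":0,"tx":56,"ty":14.6,"tz":0,"yaw":0},{"grip":0,"tx":66,"ty":17.2,"tz":0,"yaw":0},{"grip":0,"tx":76,"ty":19.8,"tz":0,"yaw":0},{"grip":0,"tx":86,"ty":22.4,"tz":0,"yaw":0},{"grip":0,"tx":95,"ty":24.7,"tz":0,"yaw":0},{"grip":0,"tx":100,"ty":26,"tz":0,"yaw":0},{"grip":0,"tx":102,"ty":26.5,"tz":0,"yaw":0}]'

```text
time_s: 10.37
tool_pos: [0.6007, 0.0504, 0.2851]
tcp_rot: [3.142, -0.0, 0.255]
ft_force: [-2.2, -0.4, 1.5]
width: 0.0193
gripper_force: 89.7
```

Request:
carry_out --deltas '[{"grip":0,"tx":1,"ty":0.3,"tz":10,"yaw":0},{"grip":0,"tx":2,"ty":0.5,"tz":30,"yaw":0},{"grip":0,"tx":2,"ty":0.5,"tz":60,"yaw":0},{"grip":0,"tx":2,"ty":0.5,"tz":80,"yaw":0},{"grip":0,"tx":2,"ty":0.5,"tz":80,"yaw":0}]'

```text
time_s: 10.78
tool_pos: [0.6033, 0.0507, 0.3702]
tcp_rot: [3.139, -0.009, 0.255]
ft_force: [1.0, 0.4, -2.4]
width: 0.0187
gripper_force: 89.2
```

Run:
```python
from h import *
b=snap('scene','s5.png');a=snap('top','t5.png')
up=lambda im,x,y:cv2.resize(im[y:y+150,x:x+200],(400,300),interpolation=cv2.INTER_CUBIC)
cv2.imwrite('pics/c6.png',np.hstack([up(a,140,80),up(b,180,150)])[:,:,::-1])
s=status.observe();print(s['time_s'],s['tool_pos'],s['tcp_rot'],s['ft_force'],s['width'])
```

```text
10.8833 [0.6016974  0.05071428 0.36599279] [ 3.14123778e+00 -2.27240897e-03  2.54653423e-01] [-0.45940712 -0.4250467  -3.51213841] 0.018999842926337964
```

View pics/c6.png

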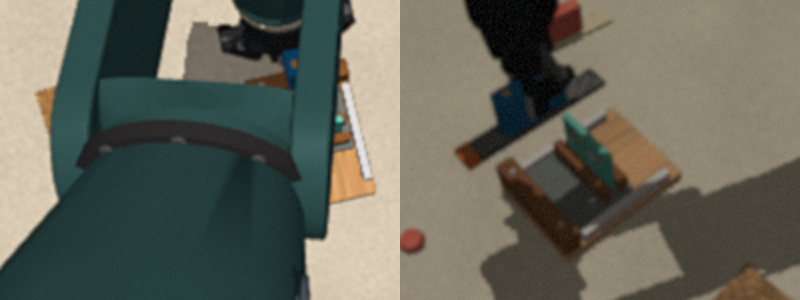

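The third stroke is done and the file is clear of the slab, with the slab still upright at the stop. I'll recheck the mat centre from its corners in the scene view, then carry the file over.

Run:
```python
from h import *
print(ray('scene',342.3,337,.004))
s=cv2.imread('pics/sc0.png')[:,:,::-1].copy()
r=cv2.approxPolyDP(cv2.convexHull(blob(s,5,22,70,40,(270,270,410,400))[3]),8,True)[:,0]
P=np.array([ray('scene',*p,.004)[:2] for p in r]);print(r.tolist(),P,P.mean(0))
```

```text
[0.51869997 0.3040182  0.004     ]
[[397.0, 317.0], [333.0, 399.0], [282.0, 358.0], [353.0, 282.0]] [[0.39713976 0.31908469]
 [0.58858517 0.39294565]
 [0.64220853 0.2868533 ]
 [0.43837878 0.21036145]] [0.51657806 0.30231127]
```

Request:
carry_out --deltas '[{"grip":0,"tx":-10,"ty":30,"tz":0,"yaw":0.03},{"grip":0,"tx":-22,"ty":68,"tz":0,"yaw":0.06},{"grip":0,"tx":-34,"ty":106,"tz":0,"yaw":0.095},{"grip":0,"tx":-46,"ty":144,"tz":0,"yaw":0.095},{"grip":0,"tx":-58,"ty":182,"tz":0,"yaw":0.095},{"grip":0,"tx":-70,"ty":218,"tz":0,"yaw":0.095},{"grip":0,"tx":-78,"ty":242,"tz":-20,"yaw":0.095},{"grip":0,"tx":-81,"ty":251,"tz":-55,"yaw":0.095},{"grip":0,"tx":-81,"ty":251,"tz":-90,"yaw":0.095},{"grip":0,"tx":-81,"ty":251,"tz":-120,"yaw":0.095},{"grip":0,"tx":-81,"ty":251,"tz":-130,"yaw":0.095},{"grip":0,"tx":-81,"ty":251,"tz":-130,"yaw":0.095}]'

```text
time_s: 11.88
tool_pos: [0.5184, 0.3007, 0.231]
tcp_rot: [3.141, 0.009, 0.35]
ft_force: [-0.7, -1.1, -3.0]
width: 0.0188
gripper_force: 89.2
```

The mat centre agrees in both views to about 2 mm. Lowering slowly.

Request:
carry_out --deltas '[{"grip":0,"tx":0,"ty":1,"tz":0,"yaw":0},{"grip":0,"tx":0,"ty":1,"tz":-15,"yaw":0},{"grip":0,"tx":0,"ty":1,"tz":-28,"yaw":0},{"grip":0,"tx":0,"ty":1,"tz":-34,"yaw":0},{"grip":0,"tx":0,"ty":1,"tz":-37,"yaw":0},{"grip":0,"tx":0,"ty":1,"tz":-39,"yaw":0},{"grip":0,"tx":0,"ty":1,"tz":-39,"yaw":0},{"grip":0,"tx":0,"ty":1,"tz":-39,"yaw":0}]'

```text
time_s: 12.55
tool_pos: [0.5211, 0.3029, 0.1971]
tcp_rot: [-3.141, -0.002, 0.35]
ft_force: [0.3, -0.1, -3.5]
width: 0.019
gripper_force: 89.2
```

Request:
carry_out --deltas '[{"grip":0,"tx":0,"ty":0,"tz":-0.5,"yaw":0},{"grip":0,"tx":0,"ty":0,"tz":-1,"yaw":0},{"grip":0,"tx":0,"ty":0,"tz":-1,"yaw":0}]'

```text
time_s: 12.8
tool_pos: [0.5211, 0.3029, 0.1965]
tcp_rot: [-3.141, -0.002, 0.35]
ft_force: [-1.2, -0.9, 5.5]
width: 0.0192
gripper_force: 90.7
```

Contact with the mat. Opening the fingers and lifting away.

Request:
carry_out --deltas '[{"grip":0.5,"tx":0,"ty":0,"tz":0,"yaw":0},{"grip":1,"tx":0,"ty":0,"tz":0,"yaw":0},{"grip":1,"tx":0,"ty":0,"tz":0,"yaw":0},{"grip":1,"tx":0,"ty":0,"tz":0,"yaw":0},{"grip":1,"tx":0,"ty":0,"tz":0,"yaw":0},{"grip":1,"tx":0,"ty":0,"tz":0,"yaw":0},{"grip":1,"tx":0,"ty":0,"tz":10,"yaw":0},{"grip":1,"tx":0,"ty":0,"tz":35,"yaw":0},{"grip":1,"tx":0,"ty":0,"tz":70,"yaw":0},{"grip":1,"tx":0,"ty":0,"tz":105,"yaw":0},{"grip":1,"tx":0,"ty":0,"tz":140,"yaw":0},{"grip":1,"tx":0,"ty":0,"tz":160,"yaw":0}]'

```text
time_s: 13.8
tool_pos: [0.5213, 0.3031, 0.3601]
tcp_rot: [-3.141, -0.005, 0.35]
ft_force: [1.0, 0.2, 0.8]
width: 0.0856
gripper_force: 0.0
```

Request:
carry_out --deltas '[{"grip":1,"tx":0,"ty":-40,"tz":10,"yaw":0},{"grip":1,"tx":0,"ty":-80,"tz":10,"yaw":0},{"grip":1,"tx":0,"ty":-120,"tz":10,"yaw":0},{"grip":1,"tx":0,"ty":-160,"tz":10,"yaw":0},{"grip":1,"tx":0,"ty":-200,"tz":10,"yaw":0},{"grip":1,"tx":0,"ty":-240,"tz":10,"yaw":0},{"grip":1,"tx":0,"ty":-280,"tz":10,"yaw":0},{"grip":1,"tx":0,"ty":-320,"tz":10,"yaw":0},{"grip":1,"tx":0,"ty":-360,"tz":10,"yaw":0},{"grip":1,"tx":0,"ty":-400,"tz":10,"yaw":0},{"grip":1,"tx":0,"ty":-400,"tz":10,"yaw":0},{"grip":1,"tx":0,"ty":-400,"tz":10,"yaw":0}]'

```text
time_s: 14.8
tool_pos: [0.5206, -0.0993, 0.3658]
tcp_rot: [3.141, -0.001, 0.346]
ft_force: [-0.3, 0.3, 0.2]
width: 0.086
gripper_force: 0.0
```

Run:
```python
from h import *
b=snap('scene','s6.png');a=snap('top','t6.png')
up=lambda im,x,y:cv2.resize(im[y:y+200,x:x+200],(400,400),interpolation=cv2.INTER_CUBIC)
cv2.imwrite('pics/c7.png',np.hstack([up(a,140,60),up(b,220,200)])[:,:,::-1])
s=status.observe();print(s['time_s'],s['tool_pos'],s['ft_force'],s['width'])
```

```text
14.9 [ 0.52039026 -0.09682358  0.3654431 ] [-0.81153705  0.11546184  0.14448297] 0.08523960902869089
```

View pics/c7.png

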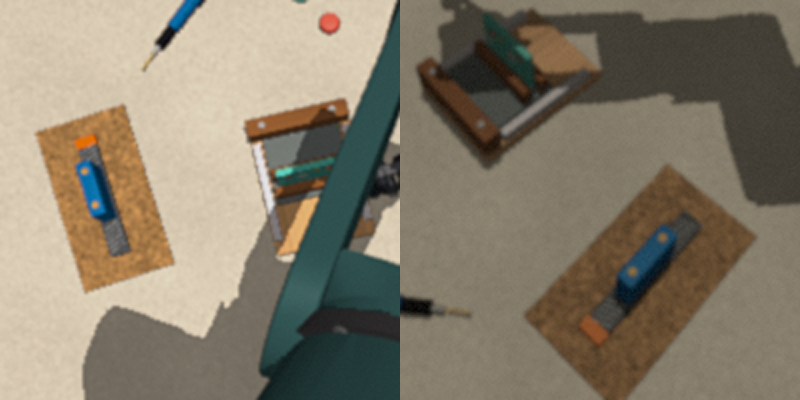

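The file lies flat in the middle of the mat, with its blade running from about (183,131) to (200,186) in the top view. The slab is upright at the stop and the gripper is clear.

```bash
python3 -c "
from rig import manip;print(manip.hand_in())"
```

```text
the job is handed in; nothing more can be done
None
```

I made three full forward strokes on the slab edge, lifting the file clear after each one, then laid it sole down in the middle of the cork mat, let go and handed in the job at about 15 s.

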